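# Pin the storage chest's hidden lock bar

### The arm

A 6-joint arm with a two-finger parallel gripper is mounted at the origin on the work surface. World frame = base frame: x ahead of the robot, y to its left, z up, the work surface at z = 0. Lengths are in m, angles in rad, forces in N, time in s.
With the tool pointing down it reaches from about 0.35 to 0.725 m from the base axis. Payload 6 kg.
Tool frame: the origin (TCP) lies midway between the tips of the shut fingers; the grasp point (between the pads) lies 19 mm behind it; z points along the fingers, y is the line along which they close (so a half turn about z gives the same grasp; the last joint's range is limited). The gripper opens to 85 mm and grips with 20 to 120 N. Pads are 22 mm wide; open, the fingers measure 114 mm over their backs; the gripper's body (76 mm by 85 mm) begins 54 mm behind the grasp point. The pads swing forward as they close: fully open they stand 13 mm farther back than shut.
Start: joints at [1.65, 0.04, 0.085, 0, -1.615, -0.334], TCP at [0.151, 0.581, 0.231] pointing down, gripper open.
Joint ranges: [-2.56, 2.56], [-1.29, 2.01], [-1.08, 1.49], [-3.29, 1.98], [-2.81, -0.18], [-2.99, 2.99]. Speed limits (rad/s): [2.57, 2.57, 3.01, 3.14, 3.14, 3.14].

### API

Orientations are given as a unit quaternion [x, y, z, w].
In Python, from workcell import observe, cams, order gives the robot as it stands. The module is installed in compiled form; this text tells all that it offers.
- The arm moves only by the tool carry_out, never from a script. Its argument "series" is a list of rows, each a list of 5 numbers: the shift along the world's x, y, z in m, then the turn about the world's z in degrees, then the closure, from 0 (fully open) to 1 (shut). In form: [[tx, ty, tz, twist, gripper], ...]. A call has exactly 10 rows; each row shifts and turns the commanded pose from where the row before left it; what a row does not reach is not made up. A row lasts 1/8 s, in which the tool goes at most 62.5 mm and 10.7 degrees, less where a joint would pass 70% of its speed; a pose out of reach is approached as far as the arm can. A call is refused whole if a number of a shift passes 0.0625 or a number of a turn 10.7, either way. A call with a gripper value outside its range is refused whole. The fingers move at their own pace and stop on an object; "grip_force" is the grip in N (left out, the last holds). Time passes only in rows, so rows that do not move let the fingers close, or fill a call up. It gives the time, the measured TCP pose, the force, the opening and the grip force at its end, in the units of the state.
- observe(): the state, without advancing time (a new reading comes with each control period).
- cams.capture(name): name is "scene" or "top" or "wrist"; returns the picture (384x512x3 uint8, red, green, blue); there is no depth.
- cams.camera_params(name): a dict with "fx", "fy", "cx", "cy" (pixels), "T" (4x4, takes a point from camera to world coordinates). Camera axes: x right, y up, looking along -z (the intrinsics and any distortion apply to the point x, -y, -z); pixel columns grow to the right and rows downward; lengths in m; the calibration is good to about 2 mm. A picture is of the moment at which its call begins: read the wrist's pose just before it. camera_params takes no time and is no camera call; for the wrist camera it gives the pose at the moment of the call.
- order.finish_job(): hands the job in; it is judged then, once.
The state is a dict: "t": time; "qpos": joint angles; "dq": joint speeds; "joint_efforts": joint torques, N m; "position": TCP position; "eef_rot": TCP orientation; "wrist_force": force on the tool from outside, world axes, zero at the start; "moment": the same for the moment, N m; "gripper_width": finger opening in m; "finger_force": force on a finger pad.
Only numpy, scipy, OpenCV 4.12 (cv2) and the standard library are available. Lean on these libraries where they do the work, as an engineer would, in place of code of your own. Each camera call takes 0.05 s, during which the arm holds its last target. There are 200 camera calls.

### The job

Lock the grey storage chest: pick up the loose locking pin, put its shank into the slot in the chest's front and feel gently along the lock bar behind it until the tip drops into the bar's hidden hole, then push the pin fully home and let go of it. The bar is delicate, so slide with light pressure and never force the pin; leave the pot, bowl and vase where they stand.

Things in the scene. Friction and masses are not known exactly. Their poses are not given: they have to be found in the camera images.
- chest: Grey steel storage chest, shut, fixed to the bench: 200 deep (x) x 320 wide (y) x 124 mm high; on its lid a low handle (16 mm high) 120 mm back from the front and, at the front edge just above the slot, a bright steel strip 62 x 18 mm. Origin: centre of the underside. x points from the front (slotted) face into the chest, y along the slot, z up. The front faces roughly towards the robot.
- slot (a point): Centre of the level slot in the middle of the chest's front plate, on its outer face, 90 mm above the bench; axes as the chest's (x straight in). 62 mm long (y) x 14 mm high (z), plate 5 mm thick. Behind it is the lock bar (see bar_zone), its one hole hidden up to 20 mm to either side of the slot's centre, unknown each time. Over 25 N of pin on chest or bar bends the bar: job spoiled.
- bar_zone (a point): Point of the chest 22 mm straight in from the slot's centre, where the lock bar's front face lies (not where its hole is). The bar gives inwards up to 8 mm on a spring (0.7 N to start, then 0.7 N per mm, rigid at the stop), and does not shift along y. Its hole is 13 wide (y) x 14 mm high (z), at slot height, right through its 25 mm thickness; free space behind.
- pin: Loose locking pin, about 0.12 kg, shank level: black block grip 44 long (x) x 24 wide (y) x 50 mm high (z); from the middle of its +x face a steel shank, 10 mm diameter, 60 mm long, the last 4 mm tapering to 6 mm. Origin: centre of the grip's underside, z up. Home, the grip meets the front plate, the tip 60 mm in from its outer face; let go there, it stays, drooping a few degrees.
- pin_grip (a point): Centre of the pin's block grip, on the shank's axis, 25 mm above the grip's underside.
- pin_tip (a point): End of the pin's shank, on its axis, 82 mm from the grip's centre along the pin's +x.
- pot: Terracotta flower pot, 100 mm across the rim, 95 mm high, a bystander; origin at the centre of its underside.
- bowl: Small steel bowl, 90 mm across, 40 mm high, a bystander; origin at the centre of its underside.
- vase: Green glass vase, 84 mm across, 160 mm high, a bystander; origin at the centre of its underside.
There are look-alikes about, which are no part of the job. Of the things that look like the pin, take the one that is farthest to the robot's right at the start.

How it is judged:
By the outcome, as a careful person would: the job done as asked, in the order asked, and still so for the second after the job is handed in, with the robot touching nothing.
It also fails if it takes over 67 s, if anything falls off the work surface, if the arm or the gripper's body presses on something with over 40 N, if the wrist force passes 120 N, or if a joint passes its speed limit or range.

## Working session

There is one attempt and no reset: what is moved stays moved. The work goes in short steps, Python scripts to look and compute and a tool call to move; the robot and the scene stay as the last step left them, time stands still between calls to the robot, and variables do not carry over. Pictures are saved under pics/ and viewed, at most 10 in all, crops included, and the job is handed in when it is done.

Besides the shell and the picture viewer there is one more tool, called after ">>>" by a JSON object that holds its "method" and its "body". carry_out: Moves the arm, as the interface text tells. Its arguments: {"type":"object","properties":{"series":{"type":"array","items":{"type":"array","items":{"type":"number"}}},"grip_force":{"type":"number"}},"required":["series"]}

```bash
mkdir -p pics
cat > h.py <<'E'
import numpy as np, cv2
from workcell import observe, cams, order
def snap(n,f):
    p=cams.camera_params(n); im=cams.capture(n); cv2.imwrite('pics/'+f,cv2.cvtColor(im,cv2.COLOR_RGB2BGR)); np.savez('pics/'+f[:-4]+'.npz',**{k:np.array(v) for k,v in p.items()}); return im,p
def ray(p,u,v):
    d=np.array([(u-p['cx'])/p['fx'],-(v-p['cy'])/p['fy'],-1.]); T=np.array(p['T']); return T[:3,3],T[:3,:3]@d
def onz(p,u,v,z):
    o,d=ray(p,u,v); return o+d*(z-o[2])/d[2]
def proj(p,X):
    T=np.array(p['T']); c=T[:3,:3].T@(np.array(X)-T[:3,3]); return p['cx']-p['fx']*c[0]/c[2], p['cy']+p['fy']*c[1]/c[2]
E
python3 - <<'E'
from h import *
s=observe(); print(s)
a,pa=snap('top','top.png'); b,pb=snap('scene','scene.png')
print(pa,pb)
E
```

```text
{'t': 0.0, 'qpos': array([ 1.64969982e+00,  4.08345576e-02,  8.38210553e-02, -5.01361757e-04,
       -1.61550973e+00, -3.33678091e-01]), 'dq': array([ 0.00259756, -0.00202009,  0.00212028, -0.00072787,  0.00072654,
        0.00077383]), 'joint_efforts': array([ 8.29075270e-04, -3.68203533e+01,  3.47403753e+01,  6.93192020e+00,
       -5.43260350e-03,  3.47122544e-06]), 'position': array([0.15105344, 0.58033302, 0.23026423]), 'eef_rot': array([ 9.91898200e-01, -1.27032096e-01, -6.82677756e-05,  8.96445389e-04]), 'wrist_force': array([-0.12681943,  0.03146468,  0.48192144]), 'moment': array([-0.00762288, -0.01279163, -0.01324129]), 'finger_force': 0.0, 'gripper_width': 0.08567303301686403}
{'fx': 421.4526823735725, 'fy': 421.4526823735725, 'cx': 247.0679540585819, 'cy': 187.59767029541246, 'T': array([[ 0.00675499,  0.98276664, -0.18472712,  0.31272252],
       [-0.99979579,  0.01015603,  0.01747116, -0.0407689 ],
       [ 0.01904617,  0.18457138,  0.98263455,  1.13596926],
       [ 0.        ,  0.        ,  0.        ,  1.        ]])} {'fx': 462.2644198425682, 'fy': 462.2644198425682, 'cx': 256.3671464020308, 'cy': 196.2621265389627, 'T': array([[-0.01933341, -0.82367247,  0.56673616,  1.17346167],
       [ 0.99970208, -0.00747877,  0.02323409, -0.04729319],
       [-0.01489879,  0.56701651,  0.82357167,  1.02887044],
       [ 0.        ,  0.        ,  0.        ,  1.        ]])}
```

View pics/top.png

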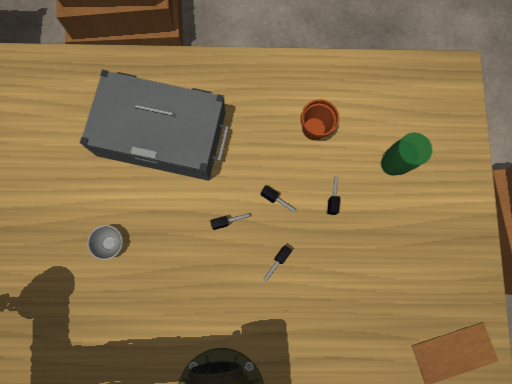

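View pics/scene.png

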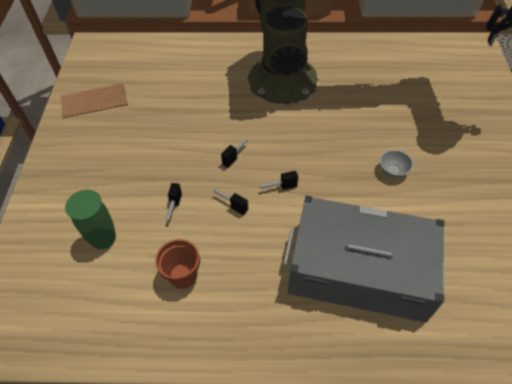

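The top view has the chest at upper left, its front facing down with the bright strip at (144,153). The pin farthest to the right has its grip at (334,204) and its tip at (336,177), pointing up (+x). The pot is at (320,120), the vase at (405,155) and the bowl at (106,242). The scene view agrees, with the same pin at (174,193).

```bash
cat > m.py <<'E'
from h import *
im=cv2.imread('pics/top.png'); p=np.load('pics/top.npz')
hsv=cv2.cvtColor(im,cv2.COLOR_BGR2HSV)
roi=np.zeros(im.shape[:2],np.uint8); roi[170:225,315:355]=1
m=((im.max(2)<50)*roi).astype(np.uint8)
c=max(cv2.findContours(m,0,2)[0],key=cv2.contourArea); r=cv2.minAreaRect(c); print('grip',r, onz(p,*r[0],.03))
print('tip',onz(p,336,177,.025))
for n,z in (('strip',.124),):
    roi[:]=0; roi[140:170,120:170]=1
    m=((im.min(2)>130)*roi).astype(np.uint8)
    c=max(cv2.findContours(m,0,2)[0],key=cv2.contourArea); r=cv2.minAreaRect(c); print(n,r,onz(p,*r[0],z))
    b=cv2.boxPoints(r); print([onz(p,*q,z).round(4) for q in b])
print([onz(p,u,v,.124).round(3) for u,v in ((84,143),(211,178),(105,72),(224,95))])
for n,u,v,z in(('pot',320,118,.095),('vase',415,148,.16),('bowl',106,242,.04)): print(n,onz(p,u,v,z).round(3))
print(onz(p,334,204,.05))
E
python3 m.py
```

```text
grip ((333.2254333496094, 205.02052307128906), (11.135895729064941, 18.288219451904297), 5.194429397583008) [ 0.47584259 -0.28999943  0.03      ]
tip [ 0.55324655 -0.30105031  0.025     ]
strip ((143.0, 152.0), (23.86235237121582, 6.2909836769104), 12.528807640075684) [0.58980301 0.19902487 0.124     ]
[array([0.5882, 0.2293, 0.124 ]), array([0.604 , 0.2268, 0.124 ]), array([0.5914, 0.1687, 0.124 ]), array([0.5757, 0.1714, 0.124 ])]
[array([0.611, 0.346, 0.124]), array([0.526, 0.03 , 0.124]), array([0.8  , 0.307, 0.124]), array([0.742, 0.002, 0.124])]
pot [ 0.695 -0.248  0.095]
vase [ 0.598 -0.464  0.16 ]
bowl [0.373 0.301 0.04 ]
[ 0.47560603 -0.28760896  0.05      ]
```

>>> {"method": "carry_out", "body": {"series": [[0.033, -0.038, 0.005, 0, 0], [0.033, -0.038, 0.005, 0, 0], [0.033, -0.038, 0.005, 0, 0], [0.033, -0.038, 0.005, 0, 0], [0.033, -0.038, 0.005, 0, 0], [0.033, -0.038, 0.005, 0, 0], [0.033, -0.038, 0.005, 0, 0], [0.033, -0.038, 0.005, 0, 0], [0.033, -0.038, 0.005, 0, 0], [0.033, -0.038, 0.005, 0, 0]]}}

```text
t: 1.35
position: [0.4819, 0.1992, 0.2812]
eef_rot: [0.992, -0.127, -0.0, 0.0]
wrist_force: [0.7, 0.7, 0.1]
gripper_width: 0.086
finger_force: 0.0
```

```bash
python3 -c "
from h import *
print(observe()['position'],observe()['dq'].max())
im,p=snap('wrist','w1.png'); print(p)
for X in ([.581,.201,.124],[.59,.199,.124]): print(proj(p,X))"
```

```text
[0.48193901 0.19919904 0.28115151] 0.8338596074091946
{'fx': 334.9298710140429, 'fy': 334.9298710140429, 'cx': 259.35342962508145, 'cy': 196.3616630165408, 'T': array([[-2.51769461e-01,  9.17537522e-01,  3.07793817e-01,
         5.60084978e-01],
       [-9.67786791e-01, -2.38391284e-01, -8.09834679e-02,
         1.78090217e-01],
       [-9.30007313e-04, -3.18267955e-01,  9.48000340e-01,
         4.23163755e-01],
       [ 0.00000000e+00,  0.00000000e+00,  0.00000000e+00,
         1.00000000e+00]])}
(np.float64(226.75253536593314), np.float64(65.59106093661941))
(np.float64(226.00556229842107), np.float64(53.60626288088511))
```

View pics/w1.png

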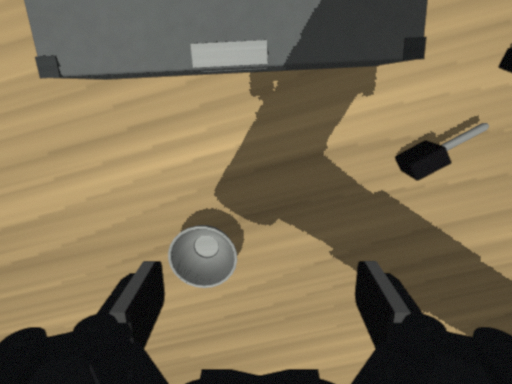

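The wrist view shows the chest's front edge along row ~72. The strip runs (191..268, 41..69), the bowl is at (203,256) and a decoy pin is at (425,158). The camera sits ahead of the gripper.

```bash
python3 -c "
from h import *
im=cv2.imread('pics/w1.png');p=np.load('pics/w1.npz')
m=(im.min(2)>135).astype(np.uint8); m[90:]=0; m[:,300:]=0;m[:,:150]=0
c=max(cv2.findContours(m,0,2)[0],key=cv2.contourArea); r=cv2.minAreaRect(c); print(r)
b=[onz(p,*q,.125) for q in cv2.boxPoints(r)]; print(np.round(b,4)); print(onz(p,*r[0],.125))
q=cv2.approxPolyDP(c,5,True)[:,0]; print(q,np.round([onz(p,*x,.125) for x in q],4))
P=np.array([onz(p,*x,.124)for x in((40,77),(424,59))]);d=P[0]-P[1];print(P,np.linalg.norm(d),np.degrees(np.arctan2(-d[0],d[1])))
"
```

```text
((228.83152770996094, 53.298343658447266), (23.70403289794922, 75.52704620361328), 86.98721313476562)
[[0.6045 0.2248 0.125 ]
 [0.5919 0.1646 0.125 ]
 [0.5743 0.168  0.125 ]
 [0.5871 0.2294 0.125 ]]
[0.58953941 0.19661771 0.125     ]
[[266  41]
 [191  44]
 [192  63]
 [266  63]] [[0.5908 0.1648 0.125 ]
 [0.604  0.2245 0.125 ]
 [0.5901 0.2282 0.125 ]
 [0.5747 0.1689 0.125 ]]
[[0.61199969 0.35571684 0.124     ]
 [0.54476369 0.04152796 0.124     ]] 0.321302560532679 -12.079031098434173
```

>>> {"method": "carry_out", "body": {"series": [[0.0, -0.05, -0.003, 0.8, 0], [0.0, -0.05, -0.003, 0.8, 0], [0.0, -0.05, -0.003, 0.8, 0], [-0.003, -0.05, -0.003, 0.8, 0], [-0.004, -0.05, -0.003, 0.8, 0], [-0.004, -0.05, -0.003, 0.8, 0], [-0.004, -0.05, -0.003, 0.8, 0], [-0.004, -0.05, -0.003, 0.8, 0], [-0.003, -0.05, -0.003, 0.8, 0], [-0.003, -0.04, -0.003, 0.8, 0]]}}

```text
t: 2.65
position: [0.4556, -0.2911, 0.2506]
eef_rot: [0.998, -0.058, -0.0, -0.0]
wrist_force: [0.2, 1.3, 0.1]
gripper_width: 0.0853
finger_force: 0.0
```

```bash
python3 -c "
from h import *
im,p=snap('wrist','w2.png');print(observe()['position'])
m=(im.max(2)<50).astype(np.uint8); m[250:]=0
for c in cv2.findContours(m,0,2)[0]:
  if cv2.contourArea(c)>100: print(cv2.minAreaRect(c),onz(p,*cv2.minAreaRect(c)[0],.04))
"
```

```text
[ 0.45475019 -0.29397124  0.24957548]
((167.0, 242.0), (14.0, 24.0), 90.0) [ 0.37493395 -0.17370573  0.04      ]
((15.300005912780762, 209.10000610351562), (21.0190372467041, 43.37971496582031), 63.43495178222656) [ 0.43479299 -0.01221025  0.04      ]
((259.0, 142.0), (44.0, 20.0), 90.0) [ 0.47832406 -0.29358366  0.04      ]
((97.03659057617188, 132.17071533203125), (56.503013610839844, 31.98811149597168), 24.775142669677734) [ 0.50796935 -0.12677653  0.04      ]
```

View pics/w2.png

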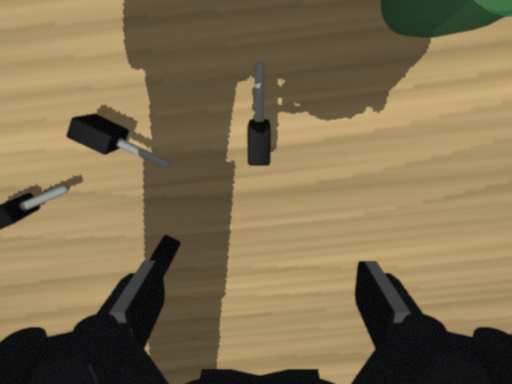

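The pin is at (259,142), columns 248–271 and rows 120–165, with its tip at (258,62). It is already aligned with the tool.

```bash
python3 -c "
from h import *
p=np.load('pics/w2.npz')
b=onz(p,259.5,165,.05);t=onz(p,258.8,62,.026);print(b,t,(t-b)[:2],np.degrees(np.arctan2((t-b)[1],(t-b)[0])))
d=(t-b)[:2];L=np.hypot(*d);d/=L;print('L(104)',L,'grip from tip',t[:2]-82e-3*d,'from back',b[:2]+22e-3*d)
print(np.array(p['T']))
T=p['T'];print(np.degrees(np.arctan2(T[1,1],T[0,1])))
im=cv2.imread('pics/w2.png');print(im[150,240:280].max(1));print(im[100:172,259].max(1))
"
```

```text
[ 0.45598481 -0.29153508  0.05      ] [ 0.5569569  -0.30249269  0.026     ] [ 0.10097209 -0.01095761] -6.19356797872341
L(104) 0.10156491317886475 grip from tip [ 0.47543553 -0.29364589] from back [ 0.4778564  -0.29390861]
[[-0.11520509  0.94166179  0.31622913  0.53592001]
 [-0.99334087 -0.10879312 -0.03792061 -0.30110145]
 [-0.00130483 -0.31849197  0.94792466  0.39263273]
 [ 0.          0.          0.          1.        ]]
-6.590341353886985
[168 165 167 166 168 165 154 115  62  34  41  46  45  42  41  44  41  40
  41  39  37  38  40  36  36  33  32  33  25  33  52  86  94 116 149 160
 165 169 167 169]
[ 81  81  82  82  84  82  82  79  81  81  80  81  81  81  79  82  81  83
  79  80  75  57  30  13  14  13  15  12  14  18   9  20  22  32  40  43
  39  42  39  41  41  38  38  40  42  41  37  39  40  38  39  39  38  39
  40  40  37  38  38  40  39  35  36  38  45 103 161 176 178 179 177 173]
```

>>> {"method": "carry_out", "body": {"series": [[0.011, 0, -0.03, 0.2, 0], [0.0107, 0, -0.04, 0, 0], [0, 0, -0.04, 0, 0], [0, 0, -0.04, 0, 0], [0, 0, -0.03, 0, 0], [0, 0, -0.025, 0, 0], [0, 0, -0.02, 0, 0], [0, 0, -0.01, 0, 0], [0, 0, -0.005, 0, 0], [0, 0, 0, 0, 0]]}}

```text
t: 3.95
position: [0.4781, -0.2894, 0.0115]
eef_rot: [0.998, -0.056, 0.0, 0.0]
wrist_force: [-0.3, 0.2, -0.2]
gripper_width: 0.0856
finger_force: 0.0
```

>>> {"method": "carry_out", "body": {"series": [[0, 0, 0, 0, 1], [0, 0, 0, 0, 1], [0, 0, 0, 0, 1], [0, 0, 0, 0, 1], [0, 0, 0, 0, 1], [0, 0, 0, 0, 1], [0, 0, 0, 0, 1], [0, 0, 0, 0, 1], [0, 0, 0, 0, 1], [0, 0, 0, 0, 1]], "grip_force": 60}}

```text
t: 5.2
position: [0.4782, -0.2895, 0.0118]
eef_rot: [0.998, -0.056, 0.0, 0.0]
wrist_force: [-0.2, -0.9, 4.5]
gripper_width: 0.0236
finger_force: 59.4
```

```bash
python3 -c "
from h import *
print(observe());im,p=snap('wrist','w3.png')"
```

```text
{'t': 5.2, 'qpos': array([-1.84996608e-01,  1.82955885e-02, -3.43626441e-01,  4.19347315e-04,
       -1.20796708e+00,  1.64409799e+00]), 'dq': array([ 0.00078999, -0.0001042 ,  0.00129305, -0.00051786, -0.00031734,
       -0.00051927]), 'joint_efforts': array([-5.52939528e-03, -3.07627916e+01,  2.98967457e+01,  5.58324784e+00,
        4.30553849e-02,  4.47386046e-03]), 'position': array([ 0.47823938, -0.28954537,  0.01177478]), 'eef_rot': array([ 9.98444959e-01, -5.57442260e-02,  4.24580741e-04,  2.52844544e-04]), 'wrist_force': array([-0.16721024, -0.89642976,  4.52993016]), 'moment': array([0.01697054, 0.06059304, 0.04197491]), 'finger_force': 59.381879568099976, 'gripper_width': 0.02355358951268321}
```

View pics/w3.png

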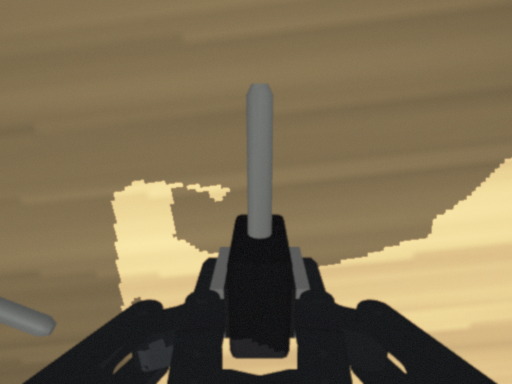

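The pin is held between the pads, its grip at (259,285) and the tip at (259,85), square to the tool.

>>> {"method": "carry_out", "body": {"series": [[0, 0, 0.03, 0, 1], [-0.01, 0, 0.05, 0, 1], [-0.01, 0.05, 0.045, -0.8, 1], [-0.01, 0.058, 0.03, -0.8, 1], [-0.01, 0.058, 0, -0.8, 1], [0, 0.058, 0, -0.8, 1], [0, 0.058, 0, -0.8, 1], [0, 0.058, 0, -0.8, 1], [0, 0.058, 0, -0.8, 1], [0, 0.058, 0, 0, 1]]}}

```text
t: 6.5
position: [0.4382, 0.1613, 0.1598]
eef_rot: [0.995, -0.104, -0.001, 0.0]
wrist_force: [0.2, -0.3, -0.9]
gripper_width: 0.0236
finger_force: 59.2
```

>>> {"method": "carry_out", "body": {"series": [[0.008, 0.035, 0, 0, 1], [0.007, 0.02, -0.01, 0, 1], [0.007, 0, -0.02, 0, 1], [0, 0, -0.02, 0, 1], [0, 0, -0.02, 0, 1], [0, 0, -0.01, 0, 1], [0, 0, -0.006, 0, 1], [0, 0, -0.004, 0, 1], [0, 0, 0, 0, 1], [0, 0, 0, 0, 1]]}}

```text
t: 7.75
position: [0.4615, 0.2146, 0.0716]
eef_rot: [0.995, -0.104, 0.0, -0.0]
wrist_force: [0.1, -1.3, -0.9]
gripper_width: 0.0236
finger_force: 59.3
```

```bash
python3 -c "
from h import *
s=observe();print(s['position'],s['eef_rot'],s['wrist_force'],s['moment']);im,p=snap('wrist','w4.png')
print(proj(p,[.58,.1985,.09]))"
```

```text
[0.46147447 0.21462577 0.07157004] [ 9.94525400e-01 -1.04494248e-01  3.23000375e-04 -2.74974228e-04] [ 0.07827115 -1.27211841 -0.9115962 ] [ 0.05322674  0.00302546 -0.02652288]
(np.float64(229.16226193187683), np.float64(-45.07465405619607))
```

View pics/w4.png

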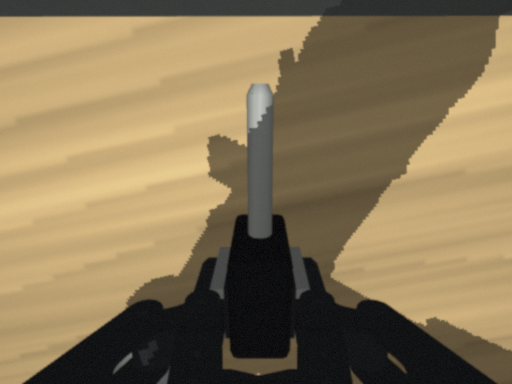

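The pin looks the same as in w3, with the tip at (259,85), so it has not slipped. The base of the chest's front is a level line at row ~15, so the yaw matches.

```bash
python3 -c "
from h import *
from scipy.spatial.transform import Rotation as R
im=cv2.imread('pics/w4.png');p=np.load('pics/w4.npz');s=observe()
rows=[(u,int(np.argmax(im[:60,u].max(1)>100))) for u in (20,100,200,300)];print(rows)
Rm=R.from_quat(s['eef_rot']).as_matrix();fx=Rm[:,0];print('tool x',fx,np.degrees(np.arctan2(fx[1],fx[0])))
a,b=onz(p,20,rows[0][1],0),onz(p,300,rows[3][1],0);d=a-b;yaw=np.arctan2(-d[0],d[1]);print(a,b,np.degrees(yaw))
ax=np.array([np.cos(yaw),np.sin(yaw)]);ay=np.array([-ax[1],ax[0]])
tip=onz(p,259,84.5,s['position'][2]+.0132);print('tip',tip,'gap',(a[:2]-tip[:2])@ax)
g=tip[:2]-.082*fx[:2];print('grip c',g, s['position'])
for S in ([.5807,.1987],[.5784,.1986]): e=np.array(S)-tip[:2];print('to slot x,y',e@ax,e@ay)
p3=np.load('pics/w3.npz');print('tip at grasp',onz(p3,259,84.5,.025))
"
```

```text
[(20, 16), (100, 16), (200, 16), (300, 16)]
tool x [ 9.78154018e-01 -2.07880568e-01  6.21976035e-04] -11.998179300489308
[0.60493902 0.32331429 0.        ] [0.57170179 0.16705309 0.        ] -12.008026811395576
tip [0.54033664 0.19738097 0.08477086] gap 0.03698851316649045
grip c [0.46012801 0.21442717] [0.4614942  0.21461104 0.07157086]
to slot x,y 0.039205727143930356 0.009687715623623383
to slot x,y 0.0369768595491387 0.009111391717397457
tip at grasp [ 0.55831614 -0.29889037  0.025     ]
```

>>> {"method": "carry_out", "body": {"series": [[0.004, 0.003, 0.001, 0, 1], [0.004, 0.003, 0.001, 0, 1], [0.004, 0.0, 0.001, 0, 1], [0.004, 0.0, 0.001, 0, 1], [0.004, -0.0005, 0.001, 0, 1], [0.004, -0.0005, 0, 0, 1], [0.004, -0.001, 0, 0, 1], [0.0024, -0.0008, 0, 0, 1], [0, 0, 0, 0, 1], [0, 0, 0, 0, 1]]}}

```text
t: 9.05
position: [0.4916, 0.2176, 0.076]
eef_rot: [0.995, -0.105, -0.0, 0.0]
wrist_force: [-0.5, -0.2, -0.9]
gripper_width: 0.0232
finger_force: 59.3
```

```bash
cat > st.py <<'E'
from h import *
s=observe();P=s['position'];R0=np.array([.9782,-.2079]);Y0=np.array([.2079,.9782])
e=np.array([.5795,.1987])
tip=P[:2]+R0*(.08056)+Y0*0
# tip offset from w4
tip=P[:2]+np.array([.54034-.46149,.19738-.21461])
f=s['wrist_force'];print('t',s['t'],'tip in',((tip-e)@R0*1e3).round(1),'lat',((tip-e)@Y0*1e3).round(1),'axis z',(P[2]+.0132).round(4),'F x,y,z',(f[:2]@R0).round(2),(f[:2]@Y0).round(2),f[2].round(2),'M',s['moment'].round(3),s['eef_rot'].round(4),s['gripper_width'].round(4))
E
python3 st.py
```

```text
Traceback (most recent call last):
  File "st.py", line 7, in <module>
    f=s['wrist_force'];print('t',s['t'],'tip in',((tip-e)@R0*1e3).round(1),'lat',((tip-e)@Y0*1e3).round(1),'axis z',(P[2]+.0132).round(4),'F x,y,z',(f[:2]@R0).round(2),(f[:2]@Y0).round(2),f[2].round(2),'M',s['moment'].round(3),s['eef_rot'].round(4),s['gripper_width'].round(4))
                                                                                                                                                                                                                                                         ^^^^^^^^^^^^^^^^^^^^^^^^
AttributeError: 'float' object has no attribute 'round'
```

```bash
sed -i "s/s\['t'\]/round(s['t'],2)/; s/,s\['gripper_width'\].round(4)//" st.py; python3 st.py
```

```text
t 9.05 tip in -9.2 lat -0.2 axis z 0.0892 F x,y,z -0.42 -0.25 -0.88 M [-0.008  0.022 -0.02 ] [ 9.945e-01 -1.045e-01 -0.000e+00  1.000e-04]
```

>>> {"method": "carry_out", "body": {"series": [[0.0012, -0.0003, 0.0004, 0, 1], [0.0012, -0.0002, 0.0004, 0, 1], [0.0012, -0.0003, 0, 0, 1], [0.0012, -0.0002, 0, 0, 1], [0.0012, -0.0003, 0, 0, 1], [0.0012, -0.0002, 0, 0, 1], [0.0012, -0.0003, 0, 0, 1], [0.0012, -0.0002, 0, 0, 1], [0.0012, -0.0003, 0, 0, 1], [0, 0, 0, 0, 1]]}}

```text
t: 10.3
position: [0.5025, 0.2153, 0.0768]
eef_rot: [0.995, -0.105, -0.0, 0.0]
wrist_force: [-0.5, 0.3, -1.5]
gripper_width: 0.0231
finger_force: 59.3
```

```bash
python3 st.py
```

```text
t 10.3 tip in 1.9 lat -0.2 axis z 0.09 F x,y,z -0.54 0.23 -1.5 M [0.027 0.087 0.032] [ 9.945e-01 -1.046e-01 -0.000e+00  1.000e-04]
```

>>> {"method": "carry_out", "body": {"series": [[0.0012, -0.0003, 0, 0, 1], [0.0012, -0.0002, 0, 0, 1], [0.0012, -0.0003, 0, 0, 1], [0.0012, -0.0002, 0, 0, 1], [0.0012, -0.0003, 0, 0, 1], [0.0012, -0.0002, 0, 0, 1], [0.0012, -0.0003, 0, 0, 1], [0.0012, -0.0002, 0, 0, 1], [0.0012, -0.0003, 0, 0, 1], [0.0012, -0.0003, 0, 0, 1]]}}

```text
t: 11.55
position: [0.5145, 0.2127, 0.0768]
eef_rot: [0.995, -0.105, 0.0, 0.0]
wrist_force: [-0.1, -0.9, -0.5]
gripper_width: 0.0234
finger_force: 59.3
```

```bash
python3 st.py
```

```text
t 11.55 tip in 14.2 lat -0.2 axis z 0.09 F x,y,z 0.07 -0.94 -0.55 M [ 0.015 -0.002  0.027] [ 0.9945 -0.1045  0.      0.    ]
```

>>> {"method": "carry_out", "body": {"series": [[0.0012, -0.0003, 0, 0, 1], [0.0012, -0.0002, 0, 0, 1], [0.0012, -0.0003, 0, 0, 1], [0.0012, -0.0002, 0, 0, 1], [0.0012, -0.0003, 0, 0, 1], [0.0012, -0.0002, 0, 0, 1], [0.0012, -0.0003, 0, 0, 1], [0.0012, -0.0002, 0, 0, 1], [0.001, -0.0002, 0, 0, 1], [0, 0, 0, 0, 1]]}}

```text
t: 12.8
position: [0.5249, 0.2105, 0.0767]
eef_rot: [0.995, -0.105, -0.0, 0.0]
wrist_force: [-3.1, -0.0, 0.2]
gripper_width: 0.0235
finger_force: 59.3
```

```bash
python3 st.py
```

```text
t 12.8 tip in 24.8 lat -0.2 axis z 0.0899 F x,y,z -3.02 -0.68 0.23 M [0.118 1.011 0.031] [ 9.945e-01 -1.045e-01 -2.000e-04  1.000e-04]
```

Contact with the bar reads 3 N, about 3 mm of give. Next I slide towards +y in 5 mm stretches.

>>> {"method": "carry_out", "body": {"series": [[0.0001, 0.0005, 0, 0, 1], [0.0001, 0.0005, 0, 0, 1], [0.0001, 0.0005, 0, 0, 1], [0.0001, 0.0005, 0, 0, 1], [0.0001, 0.0005, 0, 0, 1], [0.0001, 0.0005, 0, 0, 1], [0.0001, 0.0005, 0, 0, 1], [0.0001, 0.0005, 0, 0, 1], [0.0001, 0.0005, 0, 0, 1], [0.0001, 0.0005, 0, 0, 1]]}}

```text
t: 14.05
position: [0.5261, 0.2155, 0.0768]
eef_rot: [0.995, -0.105, 0.0, 0.0]
wrist_force: [-0.1, 0.2, -1.3]
gripper_width: 0.0233
finger_force: 59.2
```

```bash
python3 st.py
```

```text
t 14.05 tip in 24.9 lat 4.9 axis z 0.09 F x,y,z -0.1 0.18 -1.25 M [0.005 0.032 0.019] [ 9.945e-01 -1.045e-01  0.000e+00  1.000e-04]
```

The force is gone, so the tip is in the hole. I shift 1 mm towards the likely middle and advance gently.

>>> {"method": "carry_out", "body": {"series": [[0.0001, 0.0005, 0, 0, 1], [0.0001, 0.0005, 0, 0, 1], [0.0005, -0.0001, 0, 0, 1], [0.0005, -0.0001, 0, 0, 1], [0.0005, -0.0001, 0, 0, 1], [0.0005, -0.0001, 0, 0, 1], [0.0005, -0.0001, 0, 0, 1], [0.0005, -0.0001, 0, 0, 1], [0, 0, 0, 0, 1], [0, 0, 0, 0, 1]]}}

```text
t: 15.3
position: [0.5292, 0.2158, 0.0767]
eef_rot: [0.995, -0.105, -0.0, 0.0]
wrist_force: [-0.9, -0.8, -1.0]
gripper_width: 0.0232
finger_force: 59.2
```

```bash
python3 st.py
```

```text
t 15.3 tip in 28.0 lat 5.9 axis z 0.0899 F x,y,z -0.74 -0.99 -0.99 M [-0.419  0.267 -0.044] [ 9.945e-01 -1.046e-01 -0.000e+00  1.000e-04]
```

>>> {"method": "carry_out", "body": {"series": [[-0.0001, -0.0005, 0, 0, 1], [-0.0001, -0.0005, 0, 0, 1], [0.0005, -0.0001, 0, 0, 1], [0.0005, -0.0001, 0, 0, 1], [0.0005, -0.0001, 0, 0, 1], [0.0005, -0.0001, 0, 0, 1], [0.0005, -0.0001, 0, 0, 1], [0.0005, -0.0001, 0, 0, 1], [0, 0, 0, 0, 1], [0, 0, 0, 0, 1]]}}

```text
t: 16.55
position: [0.532, 0.2143, 0.0768]
eef_rot: [0.995, -0.105, -0.0, 0.0]
wrist_force: [-0.2, 1.3, -1.4]
gripper_width: 0.0229
finger_force: 59.2
```

```bash
python3 st.py
```

```text
t 16.55 tip in 31.0 lat 4.9 axis z 0.09 F x,y,z -0.44 1.28 -1.42 M [-0.005  0.084  0.008] [ 9.945e-01 -1.045e-01 -0.000e+00  1.000e-04]
```

>>> {"method": "carry_out", "body": {"series": [[0.0012, -0.0003, 0, 0, 1], [0.0012, -0.0002, 0, 0, 1], [0.0012, -0.0003, 0, 0, 1], [0.0012, -0.0002, 0, 0, 1], [0.0012, -0.0003, 0, 0, 1], [0.0012, -0.0002, 0, 0, 1], [0.0012, -0.0003, 0, 0, 1], [0.0012, -0.0002, 0, 0, 1], [0.0012, -0.0003, 0, 0, 1], [0, 0, 0, 0, 1]]}}

```text
t: 17.8
position: [0.5429, 0.212, 0.0768]
eef_rot: [0.995, -0.105, 0.0, 0.0]
wrist_force: [-0.0, -1.0, -0.8]
gripper_width: 0.0232
finger_force: 59.2
```

```bash
python3 st.py
```

```text
t 17.8 tip in 42.2 lat 5.0 axis z 0.09 F x,y,z 0.19 -0.99 -0.82 M [ 0.002  0.038 -0.012] [ 9.945e-01 -1.045e-01  0.000e+00  1.000e-04]
```

>>> {"method": "carry_out", "body": {"series": [[0.0012, -0.0003, 0, 0, 1], [0.0012, -0.0002, 0, 0, 1], [0.0012, -0.0003, 0, 0, 1], [0.0012, -0.0002, 0, 0, 1], [0.0012, -0.0003, 0, 0, 1], [0.0012, -0.0002, 0, 0, 1], [0.0012, -0.0003, 0, 0, 1], [0.0012, -0.0002, 0, 0, 1], [0.0012, -0.0003, 0, 0, 1], [0.0012, -0.0003, 0, 0, 1]]}}

```text
t: 19.05
position: [0.5549, 0.2094, 0.0768]
eef_rot: [0.995, -0.104, 0.0, 0.0]
wrist_force: [0.2, 0.5, -1.5]
gripper_width: 0.0236
finger_force: 59.2
```

```bash
python3 st.py
```

```text
t 19.05 tip in 54.5 lat 4.9 axis z 0.09 F x,y,z 0.08 0.51 -1.46 M [-0.033  0.045 -0.002] [ 0.9945 -0.1045  0.      0.    ]
```

>>> {"method": "carry_out", "body": {"series": [[0.0005, -0.0001, 0, 0, 1], [0.0005, -0.0001, 0, 0, 1], [0.0005, -0.0001, 0, 0, 1], [0.0005, -0.0001, 0, 0, 1], [0.0005, -0.0001, 0, 0, 1], [0.0005, -0.0001, 0, 0, 1], [0.0005, -0.0001, 0, 0, 1], [0.0005, -0.0001, 0, 0, 1], [0, 0, 0, 0, 1], [0, 0, 0, 0, 1]]}}

```text
t: 20.3
position: [0.5589, 0.2086, 0.0768]
eef_rot: [0.995, -0.105, 0.0, 0.0]
wrist_force: [-0.5, -0.0, -0.8]
gripper_width: 0.0235
finger_force: 59.2
```

```bash
python3 st.py
```

```text
t 20.3 tip in 58.5 lat 5.0 axis z 0.09 F x,y,z -0.47 -0.11 -0.8 M [ 0.02  -0.008  0.011] [ 9.945e-01 -1.045e-01  0.000e+00  1.000e-04]
```

>>> {"method": "carry_out", "body": {"series": [[0.0003, -0.0001, 0, 0, 1], [0.0003, 0, 0, 0, 1], [0.0003, -0.0001, 0, 0, 1], [0.0003, -0.0001, 0, 0, 1], [0, 0, 0, 0, 1], [0, 0, 0, 0, 1], [0, 0, 0, 0, 1], [0, 0, 0, 0, 1], [0, 0, 0, 0, 1], [0, 0, 0, 0, 1]]}}

```text
t: 21.55
position: [0.559, 0.2085, 0.0768]
eef_rot: [0.995, -0.104, -0.001, 0.0]
wrist_force: [-7.6, -0.2, 3.0]
gripper_width: 0.0233
finger_force: 59.7
```

```bash
python3 st.py
```

```text
t 21.55 tip in 58.6 lat 4.9 axis z 0.09 F x,y,z -7.41 -1.78 2.98 M [0.312 2.294 0.022] [ 9.945e-01 -1.043e-01 -1.000e-03  2.000e-04]
```

```bash
python3 -c "
from h import *
im,p=snap('wrist','w5.png')"
```

```text
(no output)
```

View pics/w5.png

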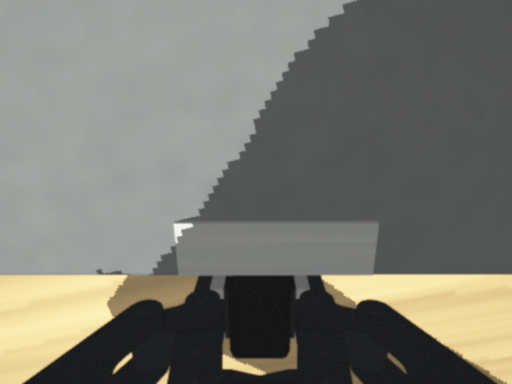

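The grip (columns 228–295) now butts against the chest's front under the strip, and the shank is fully hidden. I ease the pressure slightly, then release.

>>> {"method": "carry_out", "body": {"series": [[-0.0003, 0.0001, 0, 0, 1], [-0.0002, 0, 0, 0, 1], [0, 0, 0, 0, 1], [0, 0, 0, 0, 0.3], [0, 0, 0, 0, 0], [0, 0, 0, 0, 0], [0, 0, 0, 0, 0], [0, 0, 0, 0, 0], [0, 0, 0, 0, 0], [0, 0, 0, 0, 0]], "grip_force": 20}}

```text
t: 22.85
position: [0.5595, 0.2085, 0.0768]
eef_rot: [0.995, -0.104, 0.0, 0.0]
wrist_force: [0.1, -0.3, 0.1]
gripper_width: 0.0854
finger_force: 0.0
```

```bash
python3 st.py; python3 -c "
from h import *
im,p=snap('wrist','w6.png');print(observe()['gripper_width'])"
```

```text
t 22.85 tip in 59.2 lat 4.9 axis z 0.09 F x,y,z 0.18 -0.32 0.11 M [ 0.001 -0.01  -0.019] [ 9.945e-01 -1.045e-01  0.000e+00  1.000e-04]
0.08524200300607564
```

View pics/w6.png

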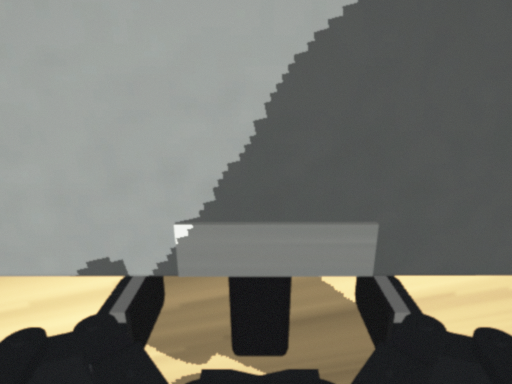

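The pin stays in the chest's front at (260,315), home and clear of the open fingers. I back off upwards and then away.

>>> {"method": "carry_out", "body": {"series": [[0, 0, 0.01, 0, 0], [0, 0, 0.02, 0, 0], [0, 0, 0.03, 0, 0], [0, 0, 0.03, 0, 0], [0, 0, 0.03, 0, 0], [-0.02, 0, 0.03, 0, 0], [-0.02, 0, 0.02, 0, 0], [-0.02, 0, 0.01, 0, 0], [-0.02, 0, 0, 0, 0], [0, 0, 0, 0, 0]]}}

```text
t: 24.15
position: [0.4792, 0.2086, 0.2594]
eef_rot: [0.995, -0.104, 0.001, -0.001]
wrist_force: [0.9, -0.3, 0.3]
gripper_width: 0.0854
finger_force: 0.0
```

```bash
python3 -c "
from h import *
im,p=snap('wrist','w7.png')"
```

```text
(no output)
```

View pics/w7.png

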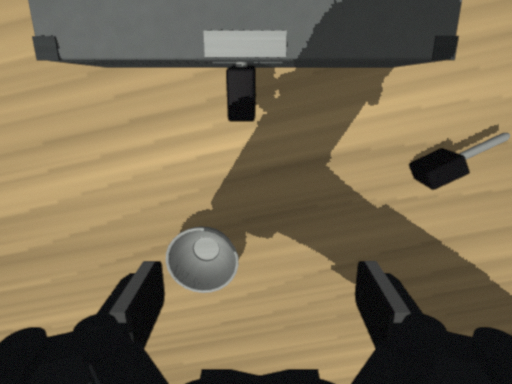

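The pin hangs in the slot, its grip at (241,94) and a sliver of shank showing at (241,64). The bowl has not moved. I check the gap by numbers.

```bash
python3 -c "
from h import *
im=cv2.imread('pics/w7.png');p=np.load('pics/w7.npz')
for u in (236,241,247): print(u,im[54:76,u].max(1))
print(im[112:128,241].max(1))
R0=np.array([.9782,-.2079]);e=np.array([.5795,.1987])
for n,u,v,zs in(('back',241,121,(.108,.112,.115)),('front top',236,67,(.113,.115)),('lid edge',300,66,(.124,0))):
  print(n,[((onz(p,u,v,z)[:2]-e)@R0*1e3).round(1) for z in zs])
cv2.imwrite('pics/c7.png',cv2.resize(im[40:130,200:290],None,fx=6,fy=6,interpolation=0))
"
```

```text
236 [174 171 157 116  92  80  72  78 105 107  80  63  47  22  17  24  31  38
  42  41  43  41]
241 [173 170 157 119  95  79  71  89 129 139 117  97  74  37  15  24  30  40
  40  40  40  43]
247 [170 170 153 108  89  79  68  59  61  58  53  41  28  14  16  22  29  36
  42  40  40  41]
[ 18  15  13  14  16   9  14  15  40 107 166 183 184 179 181 181]
back [np.float64(-49.1), np.float64(-48.7), np.float64(-48.4)]
front top [np.float64(-6.0), np.float64(-6.1)]
lid edge [np.float64(-5.7), np.float64(0.5)]
```

View pics/c7.png

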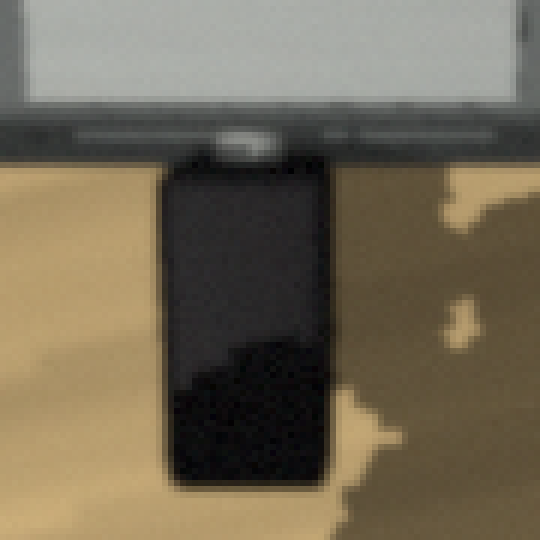

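The visible gap matches a home pin that has drooped about 5°: the bottom edge of the grip touches the plate and the top edge stands off about 4.5 mm. I hand in.

```bash
python3 -c "
from workcell import order
print(order.finish_job())"
```

```text
the job is handed in; nothing more can be done
None
```

The job is handed in with the rightmost pin in the bar's hidden hole, pushed until it met the front plate at about 7 N and released; afterwards it drooped, leaving a few millimetres' gap at the top that I took to be the droop and did not push again.

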